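# Close the slide clamp on a carving blank

### The arm

A 7-joint arm with a two-finger parallel gripper is mounted at the origin on the work surface. World frame = base frame: x ahead of the robot, y to its left, z up, the work surface at z = 0. Lengths are in m, angles in rad, forces in N, time in s.
With the tool pointing down it reaches from about 0.425 to 0.925 m from the base axis. Payload 6.8 kg.
Tool frame: the origin (TCP) lies on the mounting face of the last link; the fingertips stand 173 mm ahead of it and the grasp point (between the pads) lies 155 mm ahead of it; y points along the fingers, x is the direction in which the jaws open and shut, and the axes are right-handed (so a half turn about y gives the same grasp; the last joint's range is limited). The gripper opens to 85 mm and grips with 20 to 120 N. Pads are 22 mm wide; open, the fingers measure 114 mm over their backs; the gripper's body (76 mm by 85 mm) begins 54 mm behind the grasp point. The pads swing forward as they close: fully open they stand 13 mm farther back than shut.
Start: joints at [-1.378, 0.477, 0.022, 1.555, -0.011, 1.109, -0.083], TCP at [0.2, 0.645, 0.405] pointing down, gripper open.
Joint ranges: [-2.96, 2.96], [-0.34, 2.1], [-1.41, 1.46], [0.24, 2.44], [-1.37, 4.51], [0.17, 1.92], [-2.96, 2.96]. Speed limits (rad/s): [2.39, 2.39, 3.14, 3.14, 3.14, 3.14, 3.14].

### API

Orientations are given as a rotation vector (axis times angle).
In Python, from bench import r gives the robot as it stands.
- The arm moves only by the tool step_arm, never from a script. Its arguments are lists of equal length, an entry for each row: "xyz": the shift along the tool's x, y, z scaled (see below), a list of three; "rotation": the turn, a rotation vector about the tool's x, y, z scaled (see below), a list of three. A call has 1 to 20 rows; each row is the pose to reach, as a shift and turn from the pose measured when the call began, along the tool's axes at that moment; what a row does not reach only later rows make up. The controller multiplies each number of a shift by 30 cm and each number of a turn by 90 degrees. A row lasts 1/8 s, in which the tool goes at most 62.5 mm and 10.7 degrees, less where a joint would pass 70% of its speed; a pose out of reach is approached as far as the arm can. A call with a number of a shift or a turn outside -1 to 1 is refused whole. A call with a gripper value outside its range is refused whole. "grip" is the closure, from 0 (fully open) to 1 (shut), set as the call begins (left out, the last holds). The fingers move at their own pace and stop on an object; "force" is the grip in N (left out, the last holds). Time passes only in rows, so rows that repeat a pose let the fingers close. It gives the time, the measured TCP pose, the force and the opening at its end, in the units of the state.
- r.get_obs(): the state, without advancing time (a new reading comes with each control period).
- r.grab_frame(name): name is "scene" or "top"; returns a dict with "pixels" (420x560x3 uint8, red, green, blue), "fx", "fy", "cx", "cy" (pixels), "position" and "attitude" of the camera in the world. Camera axes: x right, y down, z forward; pixel columns grow to the right and rows downward; lengths in m; the calibration is good to about 2 mm. A picture is of the moment at which its call begins. There is no depth.
- r.hand_in(): hands the job in, once; it reports no verdict.
The state is a dict: "clock": time; "joints": joint angles; "qvel": joint speeds; "tau": joint torques, N m; "tcp_pos": TCP position; "orientation": TCP orientation; "contact_force": force on the tool from outside, world axes, zero at the start; "moment": the same for the moment, N m; "grip_width": finger opening in m.
Only numpy, scipy, OpenCV 4.12 (cv2) and the standard library are available. Lean on these libraries where they do the work, as an engineer would, in place of code of your own. Each camera call takes 0.05 s, during which the arm holds its last target.

### The job

Close the slide clamp on the wooden blank: lift the release bar, hold it up and slide the carriage until its spring plate has pushed the blank flat against the fence's wooden facing and is itself well pressed in, then let the bar go so that it drops fully into the nearest hidden notch with the plate still pressing on the blank. If the bar stays up on a tooth, ease the carriage along until it drops. Be gentle, do not crush the blank by forcing the plate hard onto its stop, and leave the chisel, the mallet and the bark stack where they are.

Things in the scene. Friction and masses are not known exactly. Their poses are not given: they have to be found in the camera images.
- clamp: fixed dark steel bed of the slide clamp, 118 mm wide (its x), 500 mm long (its y), 25 mm high, with a 20 mm slot along the middle; origin: centre of the underside, on the bench. Its y axis is the sliding direction, + towards the fence.
- slot (a point): middle of the bed's slot, at the bed's top. Teeth lie hidden down in the slot under the carriage: a gap of about 50 mm at the parking end, then teeth 4 mm thick, one every 12 mm, with 8 mm notches between for the 5 mm thick pawl of the release bar. Where along the bed the teeth lie differs by some mm each time and is not measured
- carriage (a joint): grey block, 100 x 90 mm and 34 mm high, sliding on the bed; top 60 mm above the bench. Value: travel in m towards the fence, 0 to 0.19; at 0 its centre (and the release bar) is at -160 mm on the clamp's y axis. Friction about 1 N. With the bar down it can only rattle in the parking gap or by 3 mm in a notch
- release_bar (a joint): release bar with its pawl. Value: height in m above its lowest place, 0 to 0.016. 0: pawl down in a notch or the parking gap; about 0.009: pawl standing on a tooth; over 0.010: free to slide. Its spring and weight pull it down with 9 N at the bottom, 11 N at the top. The carriage carries it along. Let go on a tooth, the pressed plate pushes the carriage back, up to 12 mm, into the notch behind
- bar_middle (a point): centre of the release bar: a level wooden bar, 14 mm thick and 100 mm long, across the sliding direction (along the clamp's x), on two thin posts 80 mm apart. When down its axis is 105 mm above the bench, 45 mm above the carriage's top. Grasp it from above, fingers closing along the clamp's y
- blank: loose block of wood with bark on top, 90 mm (x) x 60 mm (y, sliding direction) x 40 mm high plus 8 mm of bark, about 0.16 kg, lying on the bed between plate and fence; origin: centre of its underside
- fence: grey upright stop fixed across the bed, 120 mm wide, top 80 mm above the bench; origin on the bench below the middle of its steel face, which looks to its -y. Its y axis is parallel to the clamp's. A firm wooden facing board stands before it on set-screws; the board's face, on which the blank shall bear, is 13 to 49 mm in front of the origin, differs each time and is not measured
- chisel: loose chisel with a wooden handle, 210 mm long, 26 mm thick, on the bench beyond the clamp; origin under its middle; not to be moved
- mallet: loose wooden mallet, head 72 mm thick and 100 mm long, handle 150 mm, on the bench beyond the clamp; origin under its head; not to be moved
- bark_stack: five loose bark boards glued up in a stack, 100 x 170 x 35 mm, on the bench past the fence end of the clamp; origin under its middle; not to be moved
- plate_mount (a point): point on the carriage: the spring plate's flat face when the plate is out, 70 mm ahead of the release bar's axis, 46 mm above the bench. The plate is 90 x 36 mm. It can be pressed back 16 mm to a hard stop; its spring takes 2 N to start and 0.6 N more per mm, so 8 N is 10 mm and 11.6 N the stop. How far it is pressed in is not measured: feel it
Mind the look-alikes: they are no part of the job. Leave any purple look-alike of the blank alone.

How it is judged:
On the way, in this order (a step that is already met when the one before it is completed fails the run):
1. the release bar is lifted clear of the teeth (value of joint release_bar above 0.009 m), for 0.1 s.
2. the blank is pressed against the fence with over 2 N (contact force between blank and fence above 2 N), for 0.1 s.
At the end, for the whole second after the job is handed in: The release bar is down in a notch (within 3 mm of its lowest place), and the blank lies on the bed square to the fence (within 0.05 rad), held against it with over 1.5 N, all at rest (value of joint release_bar below 0.003 m and contact force between blank and fence above 1.5 N and velocity of joint carriage between -0.005 and 0.005 m/s and angle between the y axis of blank and the y axis of fence, either way round below 0.05 rad and height (world z) of blank below 0.03 m and linear speed of blank below 0.01 m/s); the robot touches nothing.
It fails at once if the blank is crushed against the fence (over 17 N) (contact force between blank and fence above 17 N).
It fails at once if a bystander is moved by more than 20 mm (distance of any of chisel, mallet, bark_stack from where it was at the start of the episode above 0.02 m).
It also fails if it takes over 54 s, if anything falls off the work surface, if the arm or the gripper's body presses on something with over 40 N, if the wrist force passes 120 N, or if a joint passes its speed limit or range.

## Working session

There is one attempt and no reset: what is moved stays moved. The work goes in short steps, Python scripts to look and compute and a tool call to move; the robot and the scene stay as the last step left them, time stands still between calls to the robot, and variables do not carry over. Pictures are saved under pics/ and viewed, and the job is handed in when it is done.

Besides the shell and the picture viewer there is one more tool, called by a JSON object that holds its "name" and its "arguments", one argument or row to a line. step_arm: Moves the arm, as the interface text tells. Its arguments: {"type":"object","properties":{"xyz":{"type":"array"},"rotation":{"type":"array"},"grip":{"type":"number"},"force":{"type":"number"}},"required":["xyz","rotation"]}

```bash
mkdir -p pics; ls; python3 - <<'E'
from bench import r
import cv2
o=r.get_obs();print(o)
for n in("scene","top"):
    f=r.grab_frame(n);cv2.imwrite(f"pics/{n}0.png",f["pixels"][:,:,::-1])
    print(n,{k:f[k] for k in f if k!="pixels"})
E
```

```text
pics
{'clock': 0.0, 'joints': array([-1.3780858 ,  0.47783713,  0.02232784,  1.55643116, -0.01152248,
        1.10925497, -0.08313474]), 'qvel': array([-0.00072488, -0.00079836,  0.00055188,  0.00018909,  0.00193835,
        0.00027644,  0.00075283]), 'tau': array([ 4.22801859e-04, -5.96458340e+01,  1.60803705e+00, -2.81176525e+01,
        1.25099652e-02,  9.60253004e-03,  2.59174544e-05]), 'tcp_pos': array([0.19990316, 0.6444494 , 0.40370891]), 'orientation': array([-1.33780984, -0.98381608,  0.98611428]), 'contact_force': array([-0.16853516,  0.50334871,  0.43391038]), 'moment': array([ 0.05598562, -0.03765077, -0.02714719]), 'grip_width': 0.08546207715058338}
scene {'fx': 493.68057868975484, 'fy': 493.68057868975484, 'cx': 283.90090033484455, 'cy': 203.88188488917464, 'position': array([1.4013376 , 0.25212406, 0.84478974]), 'attitude': array([-1.59967298, -1.85716049,  0.8233963 ])}
top {'fx': 465.3001119450479, 'fy': 465.3001119450479, 'cx': 282.60428373685136, 'cy': 206.85305501619985, 'position': array([0.42281453, 0.14802438, 1.15002614]), 'attitude': array([-2.17622624,  2.16991431, -0.11189201])}
```

View pics/scene0.png

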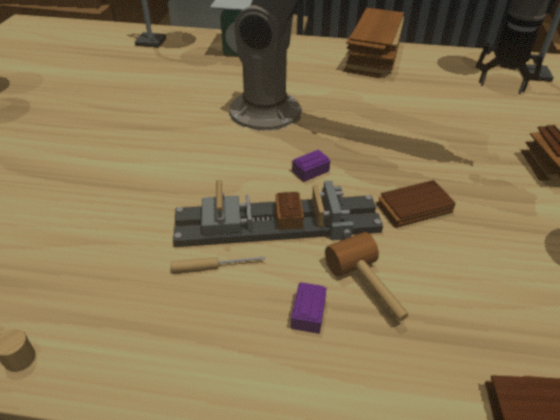

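View pics/top0.png

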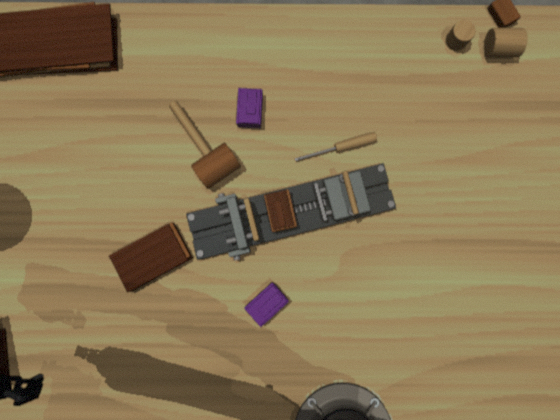

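```bash
python3 - <<'E'
from scipy.spatial.transform import Rotation as R
print(R.from_rotvec([-1.33780984, -0.98381608,  0.98611428]).as_matrix())
E
```

```text
[[ 2.96305881e-01 -4.28871620e-04 -9.55093001e-01]
 [ 9.55091402e-01 -1.75118971e-03  2.96306172e-01]
 [-1.79962634e-03 -9.99998375e-01 -1.09276214e-04]]
```

```bash
cat > h.py <<'E'
import numpy as np,cv2
from scipy.spatial.transform import Rotation as R
C={"scene":dict(f=493.68057868975484,cx=283.90090033484455,cy=203.88188488917464,p=np.array([1.4013376,0.25212406,0.84478974]),a=[-1.59967298,-1.85716049,0.8233963]),
"top":dict(f=465.3001119450479,cx=282.60428373685136,cy=206.85305501619985,p=np.array([0.42281453,0.14802438,1.15002614]),a=[-2.17622624,2.16991431,-0.11189201])}
def ray(n,u,v):
    c=C[n];d=R.from_rotvec(c["a"]).apply([(u-c["cx"])/c["f"],(v-c["cy"])/c["f"],1]);return c["p"],d/np.linalg.norm(d)
def atz(n,u,v,z):
    p,d=ray(n,u,v);return p+d*(z-p[2])/d[2]
def proj(n,P):
    c=C[n];q=R.from_rotvec(c["a"]).inv().apply(np.asarray(P)-c["p"]);return q[0]/q[2]*c["f"]+c["cx"],q[1]/q[2]*c["f"]+c["cy"]
def tri(a,b):
    p,d=ray("scene",*a);q,e=ray("top",*b)
    s=np.linalg.lstsq(np.c_[d,-e],q-p,rcond=None)[0]
    A=p+d*s[0];B=q+e*s[1];return (A+B)/2,np.linalg.norm(A-B)
E
python3 - <<'E'
import cv2
a=cv2.imread("pics/scene0.png")[160:260,160:400];cv2.imwrite("pics/scene0c.png",cv2.resize(a,None,fx=3.3,fy=3.3,interpolation=cv2.INTER_CUBIC))
a=cv2.imread("pics/top0.png")[150:270,180:410];cv2.imwrite("pics/top0c.png",cv2.resize(a,None,fx=3.4,fy=3.4,interpolation=cv2.INTER_CUBIC))
E
```

```text
(no output)
```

View pics/scene0c.png

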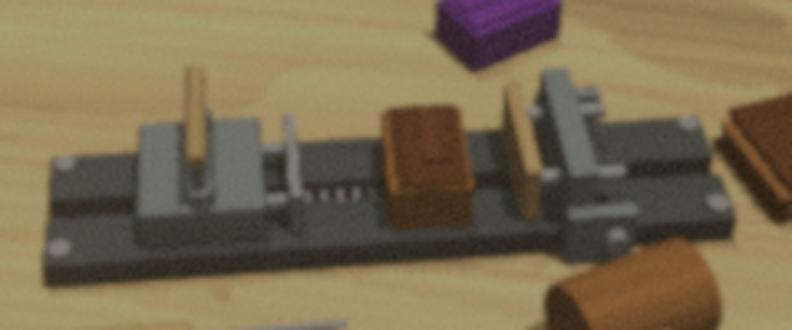

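View pics/top0c.png

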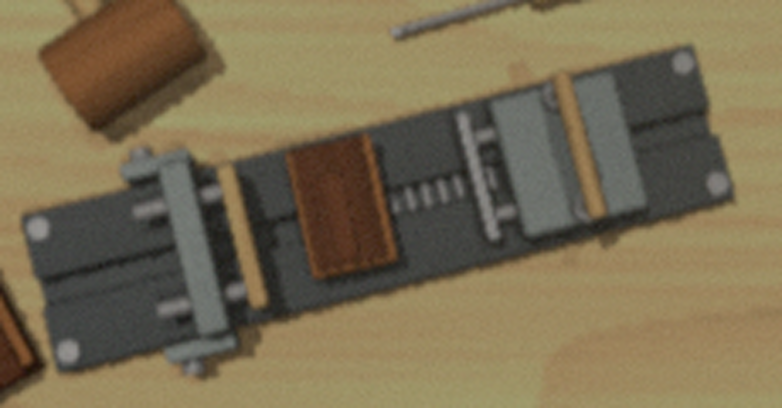

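```bash
python3 - <<'E'
from h import *
T=lambda x,y:((x)/3.4+180-.35,y/3.4+150-.35)
S=lambda x,y:(x/3.3+160-.35,y/3.3+160-.35)
for n,a,b in(("far",(196,70),(564,76)),("near",(195,164),(598,214))):
    print(n,tri(S(*a),T(*b)),atz("top",*T(*b),.112), atz("scene",*S(*a),.112))
c=[atz("top",*T(*p),.025) for p in((23,215),(60,372),(735,200),(692,45))]
for p in c:print(p)
print([np.linalg.norm(c[i]-c[i-3]) for i in range(4)])
ctr=sum(c)/4
d=(c[0]+c[1]-c[2]-c[3]);d/=np.linalg.norm(d);print("ctr",ctr,"dir",d,np.degrees(np.arctan2(d[1],d[0])))
print("bar exp 0",ctr-.16*d)
# points along axis
def s(p):return (p-ctr)@d
f=[atz("top",*T(*p),.105) for p in((564,76),(598,214))];print("bar s",[s(p) for p in f])
print("board top face s", [s(atz("top",*T(*p),.08)) for p in((235,165),(268,303))])
print("blank +y edges", [s(atz("top",*T(*p),.048)) for p in((288,153),(315,278))],[s(atz("top",*T(*p),.048)) for p in((373,136),(397,260))])
print("plate front", [s(atz("top",*T(*p),.064)) for p in((459,115),(492,240))])
print("fence face",[s(atz("top",*T(*p),.08)) for p in((188,155),(228,330))])
print("teeth",[s(atz("top",*T(*p),.02)) for p in((397,203),(412,198),(428,193),(443,189),(459,185))])
E
```

```text
far (array([0.59465891, 0.00752646, 0.17298106]), np.float64(0.005141459092479266)) [0.604867   0.00147892 0.112     ] [ 0.52132794 -0.01757542  0.112     ]
near (array([ 0.52015301, -0.03027063,  0.01938024]), np.float64(0.009348421366349426)) [ 0.51287471 -0.01996453  0.112     ] [0.6191752  0.00569799 0.112     ]
[0.51844504 0.37623958 0.025     ]
[0.40726743 0.3475814  0.025     ]
[ 0.53077371 -0.13222154  0.025     ]
[ 0.64310901 -0.10352681  0.025     ]
[np.float64(0.11481180969599317), np.float64(0.49544390239191577), np.float64(0.11594226132465404), np.float64(0.4956983988054834)]
ctr [0.5248988  0.12201816 0.025     ] dir [-0.25038828  0.9681455   0.        ] 104.50048957849651
bar exp 0 [ 0.56496092 -0.03288512  0.025     ]
bar s [np.float64(-0.13798678182902324), np.float64(-0.13569804155753876)]
board top face s [np.float64(0.09063084129948591), np.float64(0.09164290238880818)]
blank +y edges [np.float64(0.05375995199222376), np.float64(0.05694796633975514)] [np.float64(-0.007033840604958909), np.float64(-0.0015223386264073737)]
plate front [np.float64(-0.06764850645515766), np.float64(-0.06756538454173464)]
fence face [np.float64(0.11998290535012816), np.float64(0.12215565484397056)]
teeth [np.float64(-0.01310770881662542), np.float64(-0.024444135320471638), np.float64(-0.036484498710286375), np.float64(-0.04765442559017784), np.float64(-0.059527259744491794)]
```

```bash
cat >>h.py <<'E'
def mv(target,Rt=None):
    "print shift in tool axes (scaled) for TCP target"
    from bench import r
    o=r.get_obs();Rc=R.from_rotvec(o["orientation"])
    print("shift",np.round(Rc.inv().apply(np.asarray(target)-o["tcp_pos"])/.3,4))
    if Rt is not None: print("rot",np.round((Rc.inv()*Rt).as_rotvec()/(np.pi/2),4))
    print("t",o["clock"],"F",np.round(o["contact_force"],2),"tcp",np.round(o["tcp_pos"],4),"w",o["grip_width"],"J",np.round(o["joints"],2))
E
python3 - <<'E'
from h import *
T=lambda x,y:((x)/3.4+180-.35,y/3.4+150-.35)
S=lambda x,y:(x/3.3+160-.35,y/3.3+160-.35)
P=[]
for n,b,a in(("+x",(564,76),(195,162)),("-x",(598,214),(196,70))):
    p,e=tri(S(*a),T(*b));P.append(p);print(n,p,e)
m=(P[0]+P[1])/2;v=P[0]-P[1];print(m,np.linalg.norm(v),np.degrees(np.arctan2(v[1],v[0])))
ctr=np.array([.5249,.12202,0]);d=np.array([-.25039,.96815,0])
print("lat offset",np.cross(d,m-ctr)[2],"s",(m-ctr)@d)
xa=d;ya=np.array([0,0,-1.]);Rt=R.from_matrix(np.c_[xa,ya,np.cross(xa,ya)])
mv([m[0],m[1],.34],Rt)
E
```

```text
+x [0.60646773 0.00093611 0.1019637 ] 0.0017523149268271173
-x [ 0.51336245 -0.02053068  0.10538785] 0.0010073159910568344
[ 0.55991509 -0.00979728  0.10367578] 0.09560932035562163 12.98348727212231
lat offset -0.0008941313982350901 s -0.13638633161622796
shift [-1.7271  0.2158 -1.7922]
rot [-2.000e-04 -3.526e-01 -1.000e-03]
t 0.1 F [ 0.34  0.46 -0.  ] tcp [0.1999 0.6445 0.4038] w 0.08546075201390592 J [-1.38  0.48  0.02  1.56 -0.01  1.11 -0.08]
```

{"name": "step_arm", "arguments": {
  "xyz": [
    [-0.1, 0, -0.1],
    [-0.2, 0, -0.2],
    [-0.3, 0, -0.31],
    [-0.4, 0, -0.41],
    [-0.5, 0, -0.52],
    [-0.6, 0, -0.62],
    [-0.7, 0, -0.73],
    [-0.8, 0, -0.83],
    [-0.9, 0, -0.93],
    [-0.9, 0, -0.93]
  ],
  "rotation": [
    [0, -0.04, 0],
    [0, -0.08, 0],
    [0, -0.12, 0],
    [0, -0.16, 0],
    [0, -0.2, 0],
    [0, -0.24, 0],
    [0, -0.28, 0],
    [0, -0.32, 0],
    [0, -0.3526, 0],
    [0, -0.3526, 0]
  ],
  "grip": 0
}}

```text
clock: 1.35
tcp_pos: [0.388, 0.3006, 0.4041]
orientation: [-1.084, -1.387, 1.392]
contact_force: [-0.5, -0.1, -0.6]
grip_width: 0.0856
```

```bash
cat >>h.py <<'E'
d=np.array([-.25039,.96815,0]);ctr=np.array([.5249,.12202,0])
Rt=R.from_matrix(np.c_[d,[0,0,-1.],np.cross(d,[0,0,-1.])])
E
python3 -c "
from h import *
mv([.56,-.0098,.34],Rt)"
```

```text
shift [-1.1429  0.2166 -0.3032]
rot [-0.0007 -0.0038 -0.0018]
t 1.35 F [-0.5  -0.06 -0.6 ] tcp [0.388  0.3006 0.4041] w 0.08561314079669378 J [-0.84  0.17  0.07  1.99 -0.01  0.98  1.04]
```

{"name": "step_arm", "arguments": {
  "xyz": [
    [-0.12, 0.02, -0.03],
    [-0.25, 0.05, -0.07],
    [-0.38, 0.07, -0.1],
    [-0.5, 0.1, -0.13],
    [-0.62, 0.12, -0.17],
    [-0.75, 0.14, -0.2],
    [-0.87, 0.17, -0.23],
    [-0.99, 0.19, -0.27],
    [-1, 0.2, -0.29]
  ],
  "rotation": [
    [0, 0, 0],
    [0, 0, 0],
    [0, 0, 0],
    [0, 0, 0],
    [0, 0, 0],
    [0, 0, 0],
    [0, 0, 0],
    [0, -0.004, 0],
    [0, -0.004, 0]
  ]
}}

```text
clock: 2.48
tcp_pos: [0.5465, 0.0291, 0.3443]
orientation: [-1.083, -1.388, 1.394]
contact_force: [-0.8, 1.7, -0.2]
grip_width: 0.0851
```

```bash
python3 -c "
from h import *
mv([.56,-.0098,.3],Rt)"
```

```text
shift [-0.1362  0.1482 -0.012 ]
rot [-0.0011 -0.0022 -0.0024]
t 2.475 F [-0.77  1.72 -0.24] tcp [0.5465 0.0291 0.3443] w 0.08513789387467044 J [-0.37  0.34  0.25  1.94 -0.1   0.88  1.75]
```

{"name": "step_arm", "arguments": {
  "xyz": [
    [-0.07, 0.05, 0],
    [-0.136, 0.1, -0.012],
    [-0.136, 0.14, -0.012],
    [-0.136, 0.14, -0.012]
  ],
  "rotation": [
    [0, -0.002, 0],
    [0, -0.002, -0.002],
    [0, -0.002, -0.002],
    [0, -0.002, -0.002]
  ]
}}

```text
clock: 2.98
tcp_pos: [0.5594, -0.0079, 0.3014]
orientation: [-1.075, -1.391, 1.396]
contact_force: [0.5, 0.9, 1.1]
grip_width: 0.0854
```

```bash
cat >look.py <<'E'
import sys,cv2
from bench import r
k=sys.argv[1]
for n,(u,v,w,h) in (("scene",(150,120,200,150)),("top",(200,130,220,150))):
    f=r.grab_frame(n)["pixels"][:,:,::-1]
    cv2.imwrite(f"pics/{n}{k}.png",f)
    a=cv2.resize(f[v:v+h,u:u+w],None,fx=3.5,fy=3.5,interpolation=cv2.INTER_CUBIC)
    cv2.imwrite(f"pics/{n}{k}c.png",a)
E
python3 look.py 1
python3 -c "
from h import *
mv([.56,-.0098,.26],Rt)"
```

```text
shift [-0.0055  0.142   0.0009]
rot [-0.0011  0.001   0.    ]
t 3.075 F [-0.22  0.18 -0.35] tcp [ 0.5599 -0.0081  0.3026] w 0.08512942111990521 J [-0.29  0.42  0.25  1.94 -0.14  0.8   1.86]
```

View pics/scene1c.png

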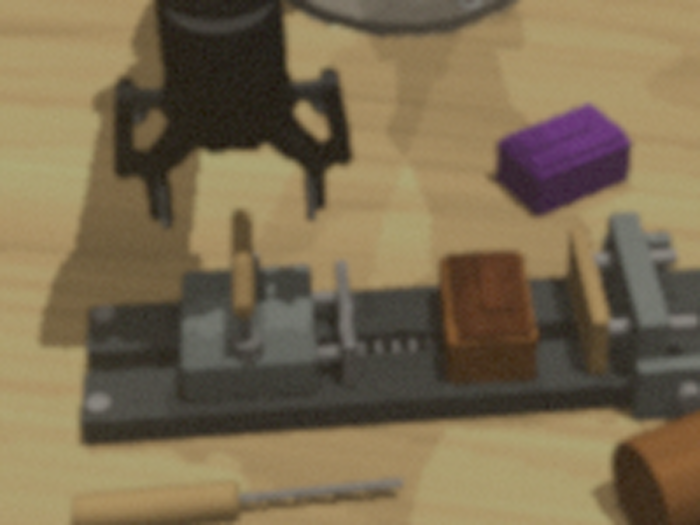

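View pics/top1c.png

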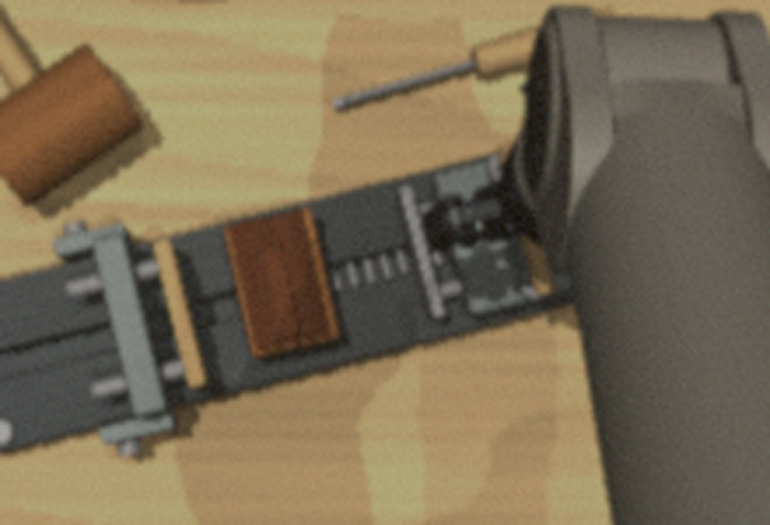

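{"name": "step_arm", "arguments": {
  "xyz": [
    [-0.003, 0.05, 0],
    [-0.005, 0.1, 0],
    [-0.005, 0.142, 0],
    [-0.005, 0.142, 0]
  ],
  "rotation": [
    [0, 0, 0],
    [0, 0, 0],
    [0, 0, 0],
    [0, 0, 0]
  ]
}}

```text
clock: 3.58
tcp_pos: [0.5596, -0.0096, 0.2585]
orientation: [-1.075, -1.391, 1.397]
contact_force: [-0.6, 0.0, 0.3]
grip_width: 0.0856
```

{"name": "step_arm", "arguments": {
  "xyz": [
    [0, 0, 0],
    [0, 0, 0],
    [0, 0, 0],
    [0, 0, 0],
    [0, 0, 0],
    [0, 0, 0],
    [0, 0, 0],
    [0, 0, 0]
  ],
  "rotation": [
    [0, 0, 0],
    [0, 0, 0],
    [0, 0, 0],
    [0, 0, 0],
    [0, 0, 0],
    [0, 0, 0],
    [0, 0, 0],
    [0, 0, 0]
  ],
  "grip": 1,
  "force": 50
}}

```text
clock: 4.58
tcp_pos: [0.5597, -0.0096, 0.2589]
orientation: [-1.075, -1.391, 1.396]
contact_force: [-1.4, 0.2, 6.3]
grip_width: 0.0126
```

```bash
python3 look.py 2
python3 -c "
from h import *
mv([.56,-.0098,.26],Rt)"
```

```text
shift [-0.0009 -0.0037 -0.0007]
rot [-0.0026  0.001   0.0003]
t 4.675 F [-1.22 -0.02  5.27] tcp [ 0.5597 -0.0096  0.2589] w 0.012208598810256528 J [-0.27  0.48  0.23  1.97 -0.16  0.72  1.88]
```

View pics/scene2c.png

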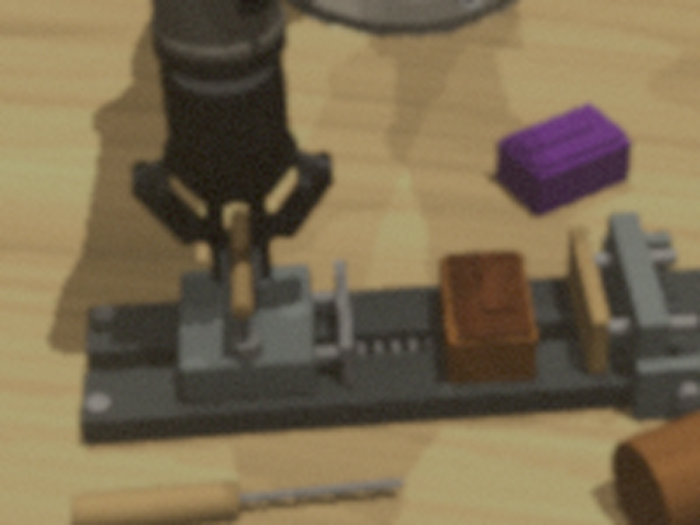

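{"name": "step_arm", "arguments": {
  "xyz": [
    [0, -0.015, 0],
    [0, -0.03, 0],
    [0, -0.044, 0],
    [0, -0.044, 0],
    [0, -0.044, 0]
  ],
  "rotation": [
    [0, 0, 0],
    [0, 0, 0],
    [0, 0, 0],
    [0, 0, 0],
    [0, 0, 0]
  ]
}}

```text
clock: 5.3
tcp_pos: [0.5597, -0.0095, 0.2719]
orientation: [-1.075, -1.391, 1.396]
contact_force: [3.3, 0.6, -10.3]
grip_width: 0.0122
```

```bash
python3 look.py 3
python3 -c "
from h import *
mv([.56,-.0098,.26],Rt)"
```

```text
shift [-0.0012  0.0395 -0.0009]
rot [-0.0028  0.0011  0.0003]
t 5.4 F [  3.73   1.21 -10.16] tcp [ 0.5597 -0.0095  0.2719] w 0.012623166804826485 J [-0.28  0.46  0.23  1.96 -0.15  0.74  1.87]
```

View pics/scene3c.png

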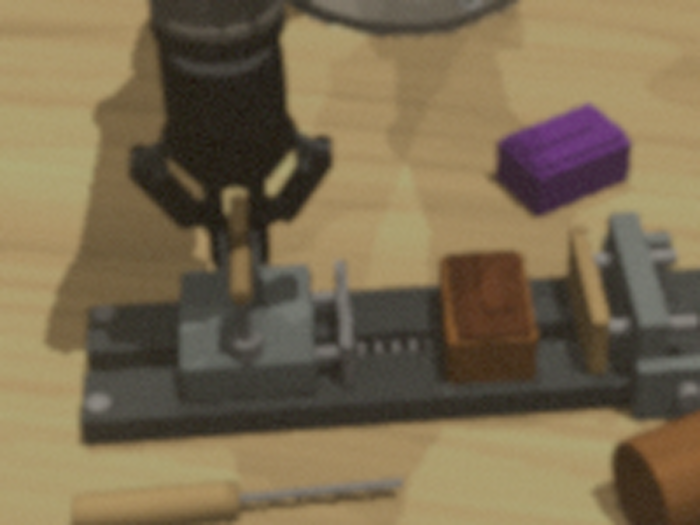

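{"name": "step_arm", "arguments": {
  "xyz": [
    [0.015, 0, 0],
    [0.035, 0, 0],
    [0.06, 0, 0],
    [0.085, 0, 0],
    [0.11, 0, 0],
    [0.135, 0, 0],
    [0.16, 0, 0],
    [0.175, 0, 0],
    [0.19, 0, 0],
    [0.2, 0, 0],
    [0.2, 0, 0],
    [0.2, 0, 0]
  ],
  "rotation": [
    [0, 0, 0],
    [0, 0, 0],
    [0, 0, 0],
    [0, 0, 0],
    [0, 0, 0],
    [0, 0, 0],
    [0, 0, 0],
    [0, 0, 0],
    [0, 0, 0],
    [0, 0, 0],
    [0, 0, 0],
    [0, 0, 0]
  ]
}}

```text
clock: 6.9
tcp_pos: [0.5445, 0.0487, 0.2718]
orientation: [-1.074, -1.391, 1.396]
contact_force: [1.9, 0.9, -11.0]
grip_width: 0.0125
```

```bash
cat >fs.py <<'E'
from h import *
from bench import r
o=r.get_obs();F=o["contact_force"]
R0=R.from_rotvec(o["orientation"])
print("t",round(o["clock"],2),"s",round((o["tcp_pos"]-ctr)@d,4),"F along",round(F@d,2),"Fz",round(F[2],2),"lat",round(np.cross(d,F)[2],2),"z",round(o["tcp_pos"][2],4),"w",round(o["grip_width"],4))
E
python3 look.py 4; python3 fs.py
```

```text
t 7.0 s -0.076 F along 1.39 Fz -10.27 lat -1.29 z 0.2718 w 0.0125
```

View pics/scene4c.png

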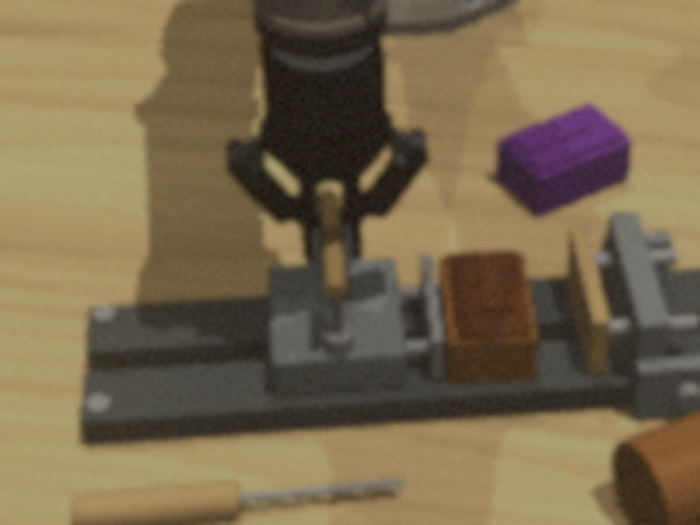

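View pics/top4c.png

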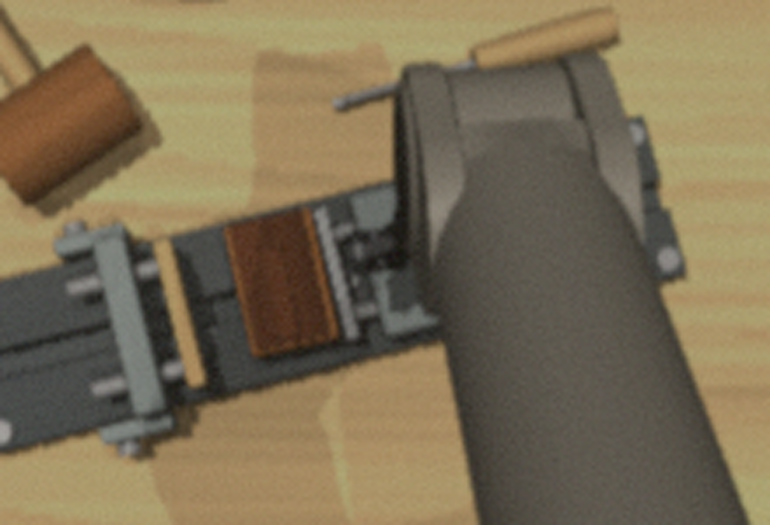

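{"name": "step_arm", "arguments": {
  "xyz": [
    [0.01, 0, 0],
    [0.02, 0, 0],
    [0.03, 0, 0],
    [0.04, 0, 0],
    [0.05, 0, 0],
    [0.06, 0, 0],
    [0.07, 0, 0],
    [0.08, 0, 0],
    [0.087, 0, 0],
    [0.087, 0, 0],
    [0.087, 0, 0]
  ],
  "rotation": [
    [0, 0, 0],
    [0, 0, 0],
    [0, 0, 0],
    [0, 0, 0],
    [0, 0, 0],
    [0, 0, 0],
    [0, 0, 0],
    [0, 0, 0],
    [0, 0, 0],
    [0, 0, 0],
    [0, 0, 0]
  ]
}}

```text
clock: 8.38
tcp_pos: [0.5378, 0.0743, 0.2718]
orientation: [-1.073, -1.391, 1.396]
contact_force: [1.9, 1.3, -10.2]
grip_width: 0.0123
```

```bash

python3 look.py 5; python3 fs.py
```

```text
t 8.47 s -0.0495 F along 1.34 Fz -10.27 lat -2.01 z 0.2718 w 0.0121
```

View pics/scene5c.png

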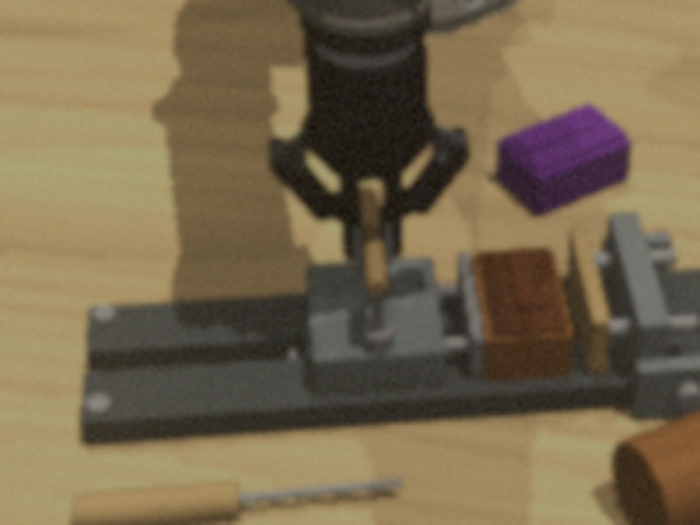

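View pics/top5c.png

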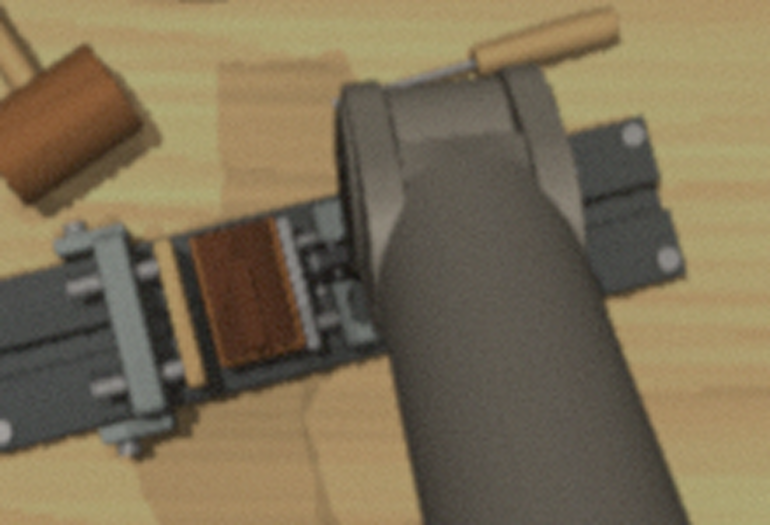

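{"name": "step_arm", "arguments": {
  "xyz": [
    [0.007, 0, 0],
    [0.014, 0, 0],
    [0.02, 0, 0],
    [0.02, 0, 0]
  ],
  "rotation": [
    [0, 0, 0],
    [0, 0, 0],
    [0, 0, 0],
    [0, 0, 0]
  ]
}}

```text
clock: 8.98
tcp_pos: [0.5362, 0.0803, 0.2718]
orientation: [-1.073, -1.391, 1.397]
contact_force: [2.0, -0.3, -10.9]
grip_width: 0.0121
```

```bash
python3 fs.py
```

```text
t 8.97 s -0.0432 F along -0.76 Fz -10.88 lat -1.85 z 0.2718 w 0.0121
```

{"name": "step_arm", "arguments": {
  "xyz": [
    [0.006, 0, 0],
    [0.01, 0, 0],
    [0.01, 0, 0]
  ],
  "rotation": [
    [0, 0, 0],
    [0, 0, 0],
    [0, 0, 0]
  ]
}}

```text
clock: 9.35
tcp_pos: [0.5354, 0.0834, 0.2718]
orientation: [-1.073, -1.391, 1.397]
contact_force: [2.6, -0.6, -11.4]
grip_width: 0.0128
```

```bash
python3 fs.py
```

```text
t 9.35 s -0.04 F along -1.2 Fz -11.4 lat -2.42 z 0.2718 w 0.0128
```

{"name": "step_arm", "arguments": {
  "xyz": [
    [0.005, 0, 0],
    [0.008, 0, 0],
    [0.008, 0, 0]
  ],
  "rotation": [
    [0, 0, 0],
    [0, 0, 0],
    [0, 0, 0]
  ]
}}

```text
clock: 9.72
tcp_pos: [0.5347, 0.0858, 0.2718]
orientation: [-1.073, -1.391, 1.397]
contact_force: [1.7, -1.1, -11.6]
grip_width: 0.0122
```

```bash
python3 fs.py
```

```text
t 9.72 s -0.0375 F along -1.51 Fz -11.61 lat -1.34 z 0.2718 w 0.0122
```

{"name": "step_arm", "arguments": {
  "xyz": [
    [0.004, 0, 0],
    [0.007, 0, 0],
    [0.007, 0, 0]
  ],
  "rotation": [
    [0, 0, 0],
    [0, 0, 0],
    [0, 0, 0]
  ]
}}

```text
clock: 10.1
tcp_pos: [0.5343, 0.0876, 0.2718]
orientation: [-1.073, -1.391, 1.397]
contact_force: [2.4, -3.7, -11.2]
grip_width: 0.0122
```

```bash
python3 fs.py;python3 look.py 6;python3 fs.py
```

```text
t 10.1 s -0.0357 F along -4.16 Fz -11.17 lat -1.42 z 0.2718 w 0.0122
t 10.2 s -0.0357 F along -4.03 Fz -11.2 lat -1.57 z 0.2718 w 0.0122
```

View pics/scene6c.png

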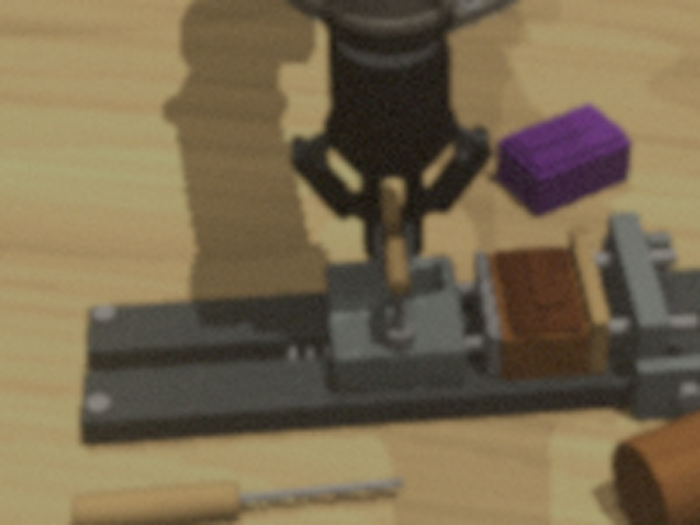

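View pics/top6c.png

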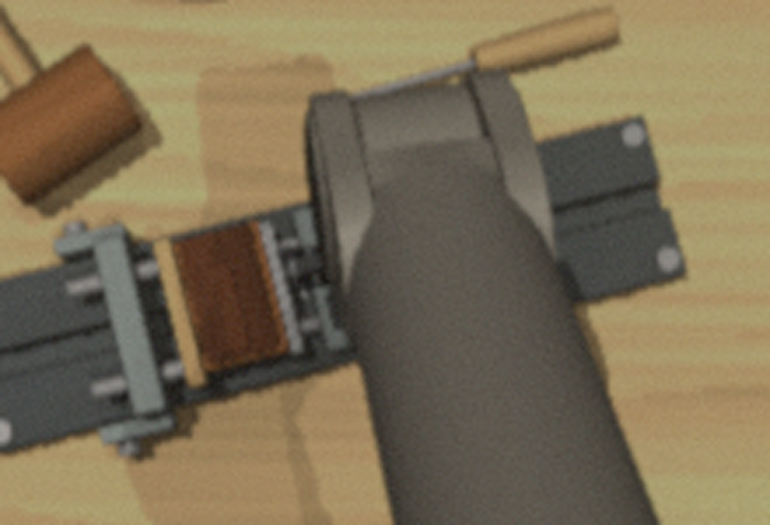

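```bash
python3 - <<'E'
from h import *
from scipy.signal import find_peaks
lat=np.array([d[1],-d[0],0])
for n,k,lo,hi in(("top","0",-.066,-.005),("scene","0",-.066,-.01),("scene","1",-.066,-.01),("top","1",-.066,-.005),("scene","6",-.16,-.075)):
    im=cv2.GaussianBlur(cv2.imread(f"pics/{n}{k}.png",0).astype(np.float32),(0,0),.6)
    for z in(.012,.02,.025):
        ss=np.arange(lo,hi,.0005);v=0
        for l in np.arange(-.005,.0051,.001):
            P=[proj(n,ctr+d*s+lat*l+[0,0,z]) for s in ss]
            v=v+cv2.remap(im,np.float32([[p[0] for p in P]]),np.float32([[p[1] for p in P]]),cv2.INTER_CUBIC)[0]/11
        pk,_=find_peaks(v,prominence=4)
        print(n,k,z,[(round(float(ss[i])*1e3,1),int(v[i])) for i in pk])
E
```

```text
top 0 0.012 [(-59.5, 100), (-47.5, 105), (-35.5, 105), (-23.5, 103), (-12.5, 86)]
top 0 0.02 [(-59.0, 100), (-47.0, 105), (-35.0, 105), (-23.0, 103), (-12.0, 85)]
top 0 0.025 [(-58.5, 100), (-46.5, 105), (-34.5, 105), (-22.5, 103), (-11.5, 84)]
scene 0 0.012 [(-59.5, 83), (-47.0, 82), (-35.0, 87), (-23.5, 83)]
scene 0 0.02 [(-47.5, 84), (-35.5, 85), (-23.5, 83), (-13.0, 61)]
scene 0 0.025 [(-48.0, 67), (-36.0, 67), (-24.0, 66)]
scene 1 0.012 [(-60.0, 77), (-47.0, 76), (-35.5, 79), (-23.5, 77)]
scene 1 0.02 [(-47.5, 79), (-35.5, 79), (-23.5, 78)]
scene 1 0.025 [(-47.5, 65), (-36.0, 62), (-24.0, 64)]
top 1 0.012 [(-59.5, 99), (-47.5, 102), (-35.5, 103), (-23.5, 102), (-12.5, 85)]
top 1 0.02 [(-58.5, 100), (-47.0, 102), (-35.0, 104), (-23.0, 103), (-12.0, 84)]
top 1 0.025 [(-58.0, 100), (-46.5, 102), (-34.5, 104), (-22.5, 103), (-12.0, 83)]
scene 6 0.012 [(-107.5, 88), (-95.5, 80)]
scene 6 0.02 [(-107.0, 85), (-95.5, 69)]
scene 6 0.025 [(-107.5, 64), (-95.5, 51)]
```

{"name": "step_arm", "arguments": {
  "xyz": [
    [0.004, 0, 0],
    [0.008, 0, 0],
    [0.011, 0, 0],
    [0.011, 0, 0]
  ],
  "rotation": [
    [0, 0, 0],
    [0, 0, 0],
    [0, 0, 0],
    [0, 0, 0]
  ]
}}

```text
clock: 10.7
tcp_pos: [0.5335, 0.0905, 0.2718]
orientation: [-1.074, -1.391, 1.397]
contact_force: [3.7, -4.1, -11.0]
grip_width: 0.012
```

```bash
python3 fs.py
```

```text
t 10.7 s -0.0327 F along -4.86 Fz -11.05 lat -2.53 z 0.2718 w 0.012
```

{"name": "step_arm", "arguments": {
  "xyz": [
    [0.004, 0, 0],
    [0.008, 0, 0],
    [0.011, 0, 0],
    [0.011, 0, 0]
  ],
  "rotation": [
    [0, 0, 0],
    [0, 0, 0],
    [0, 0, 0],
    [0, 0, 0]
  ]
}}

```text
clock: 11.2
tcp_pos: [0.5328, 0.0929, 0.2719]
orientation: [-1.075, -1.39, 1.397]
contact_force: [3.4, -5.6, -10.6]
grip_width: 0.012
```

```bash
python3 fs.py
```

```text
t 11.2 s -0.0302 F along -6.28 Fz -10.61 lat -1.84 z 0.2719 w 0.012
```

{"name": "step_arm", "arguments": {
  "xyz": [
    [0.004, 0, 0],
    [0.006, 0, 0],
    [0.006, 0, 0]
  ],
  "rotation": [
    [0, 0, 0],
    [0, 0, 0],
    [0, 0, 0]
  ]
}}

```text
clock: 11.58
tcp_pos: [0.5326, 0.0936, 0.2719]
orientation: [-1.077, -1.389, 1.397]
contact_force: [3.6, -5.5, -11.1]
grip_width: 0.0126
```

```bash
python3 fs.py
```

```text
t 11.57 s -0.0294 F along -6.28 Fz -11.08 lat -2.14 z 0.2719 w 0.0126
```

{"name": "step_arm", "arguments": {
  "xyz": [
    [0.004, 0.006, 0],
    [0.004, 0.013, 0],
    [0.004, 0.013, 0]
  ],
  "rotation": [
    [0, 0, 0],
    [0, 0, 0],
    [0, 0, 0]
  ]
}}

```text
clock: 11.95
tcp_pos: [0.5326, 0.0938, 0.268]
orientation: [-1.078, -1.388, 1.397]
contact_force: [3.6, -6.5, -10.3]
grip_width: 0.0123
```

```bash
python3 fs.py
```

```text
t 11.95 s -0.0293 F along -7.22 Fz -10.31 lat -1.83 z 0.268 w 0.0123
```

{"name": "step_arm", "arguments": {
  "xyz": [
    [0.003, 0.004, 0],
    [0.003, 0.008, 0],
    [0.003, 0.008, 0]
  ],
  "rotation": [
    [0, 0, 0],
    [0, 0, 0],
    [0, 0, 0]
  ]
}}

```text
clock: 12.32
tcp_pos: [0.5325, 0.0939, 0.2657]
orientation: [-1.08, -1.387, 1.397]
contact_force: [2.9, -5.0, -9.6]
grip_width: 0.0125
```

```bash
python3 fs.py
```

```text
t 12.32 s -0.0291 F along -5.62 Fz -9.59 lat -1.57 z 0.2657 w 0.0125
```

{"name": "step_arm", "arguments": {
  "xyz": [
    [0.003, 0.005, 0],
    [0.003, 0.01, 0],
    [0.003, 0.01, 0]
  ],
  "rotation": [
    [0, 0, 0],
    [0, 0, 0],
    [0, 0, 0]
  ]
}}

```text
clock: 12.7
tcp_pos: [0.5325, 0.0941, 0.2627]
orientation: [-1.081, -1.387, 1.397]
contact_force: [3.8, -4.9, -9.9]
grip_width: 0.0122
```

```bash
python3 fs.py
```

```text
t 12.7 s -0.029 F along -5.72 Fz -9.94 lat -2.43 z 0.2627 w 0.0122
```

{"name": "step_arm", "arguments": {
  "xyz": [
    [0.002, 0.004, 0],
    [0.002, 0.01, 0],
    [0.002, 0.011, 0]
  ],
  "rotation": [
    [0, 0, 0],
    [0, 0, 0],
    [0, 0, 0]
  ]
}}

```text
clock: 13.08
tcp_pos: [0.5325, 0.094, 0.2595]
orientation: [-1.082, -1.386, 1.397]
contact_force: [3.7, -5.2, -8.1]
grip_width: 0.0127
```

```bash
python3 fs.py;python3 look.py 7
```

```text
t 13.07 s -0.029 F along -5.98 Fz -8.12 lat -2.24 z 0.2595 w 0.0127
```

View pics/scene7c.png

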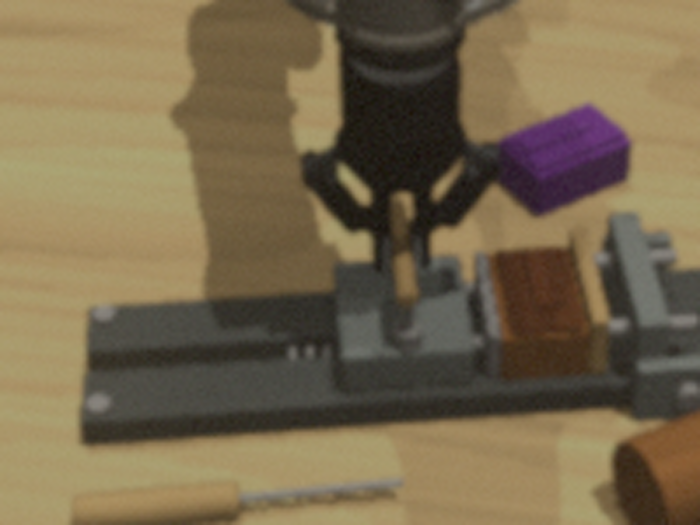

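{"name": "step_arm", "arguments": {
  "xyz": [
    [0.001, 0.001, 0],
    [0.001, 0.001, 0],
    [0.001, 0.001, 0],
    [0.001, 0.001, 0],
    [0.001, 0.001, 0],
    [0.001, 0.001, 0]
  ],
  "rotation": [
    [0, 0, 0],
    [0, 0, 0],
    [0, 0, 0],
    [0, 0, 0],
    [0, 0, 0],
    [0, 0, 0]
  ],
  "grip": 0
}}

```text
clock: 13.92
tcp_pos: [0.5324, 0.0943, 0.2593]
orientation: [-1.082, -1.386, 1.397]
contact_force: [0.3, 0.3, 1.2]
grip_width: 0.0853
```

{"name": "step_arm", "arguments": {
  "xyz": [
    [0, -0.05, 0],
    [0, -0.12, 0],
    [0, -0.22, 0],
    [0, -0.35, 0],
    [0, -0.45, 0],
    [0, -0.45, 0]
  ],
  "rotation": [
    [0, 0, 0],
    [0, 0, 0],
    [0, 0, 0],
    [0, 0, 0],
    [0, 0, 0],
    [0, 0, 0]
  ]
}}

```text
clock: 14.68
tcp_pos: [0.5335, 0.095, 0.3977]
orientation: [-1.085, -1.391, 1.393]
contact_force: [0.1, 0.3, 0.1]
grip_width: 0.0855
```

```bash
python3 fs.py;python3 look.py 8
```

```text
t 14.68 s -0.0283 F along 0.23 Fz 0.11 lat -0.17 z 0.3977 w 0.0855
```

View pics/scene8c.png

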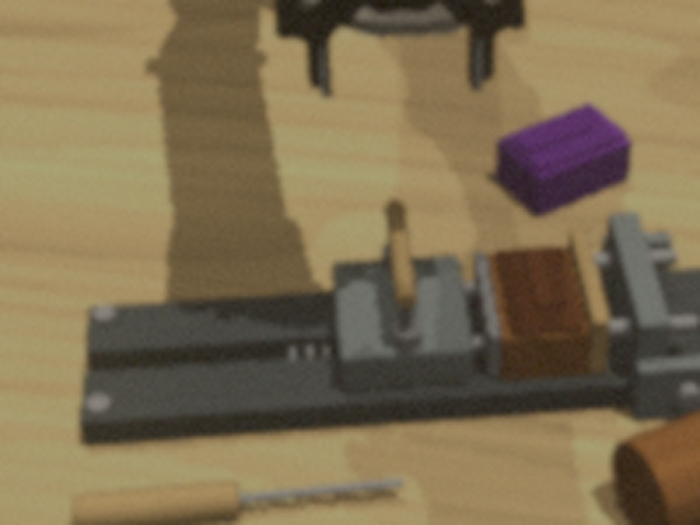

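View pics/top8c.png

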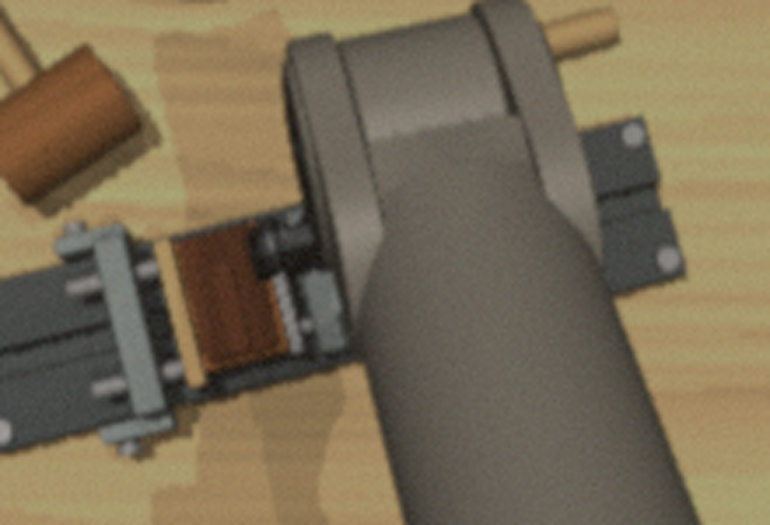

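```bash
python3 -c "
from bench import r
print(r.hand_in())"
```

```text
the job is handed in; nothing more can be done
None
```

The clamp is closed on the blank and the job was handed in about 14.7 s into the 54 s; no verdict was returned.

- **Lift and slide:** I gripped the release bar, which I measured at z ≈ 104 mm against the 105 mm stated. I lifted it 13 mm and slid the carriage about 107 mm. Contact showed as a jump in force from about 1.5 to 4 N. I stopped when the force along the slide was 6–7 N.
- **Notch:** From the pictures I had placed the notch middle about 29 mm before the bed centre, and I lowered the bar there. It went below tooth height with the full 9–10 N still pulling it down. It reached within 1 mm of its height when first grasped before I let go, so it did not stand on a tooth.
- **Last checks:** The final pictures show the bar down, the carriage within about 1 mm of where I left it, and the blank flat on the facing board. The gripper is clear, with no contact force. The parts of the chisel, the mallet and the purple look-alike in view are unchanged; the bark stack was outside the final crops I viewed.
- **Not measured:**
  - The plate's travel was judged only by feel and picture. The holding forces suggest about 5–7 mm and the picture about 8 mm.
  - That would hold the blank with roughly 5 N. The next notch would have put the plate on its stop.

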